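# Lid a specimen case and press it home

### The job

Put the loose lid into the mouth of the specimen case, right way up, and let go of it, so that it lies on the two stiff seal strips. Then press down on the pad at one end until that end is solidly home and bears a firm push of about 30 N (never 60 N), do the same at the other end, and leave the lid level and untouched. Leave the two beakers and the tub where they stand.

Things in the scene. Friction and masses are not known exactly. Their poses are not given: they have to be found in the camera images.
- case: Grey open plastic case fixed to the worktop, outside 178 (x) x 120 (y) mm, rim 48 mm high, small black grips on both short ends. Origin: centre of its underside; x along its length, z up. The mouth is 162 x 104 mm inside walls 8 mm thick (no lead-in). Inside, a black rubber seal strip 36 mm wide lies across each end (centred at x = +58 and -58 mm); the two strips carry the lid.
- strip_p (a joint): How far (m) the seal strip at the case's +x end is pushed down; at 0 its top is 43 mm above the case's underside; starts at 0 to 0.003. It bears the lid's weight, goes down only while pushed with some 7 to 10 N (steady drag, no spring) and stays where it is left.
- strip_n (a joint): The same for the strip at the case's -x end. Under each strip the lid meets a hard stop, level at both ends. How deep differs from case to case and cannot be seen: 6 to 16 mm below where the lid first rests, felt as a force climbing steeply past the strip's drag. An end that bears 18 N on its pad without giving is home.
- lid: Loose rectangular aluminium lid, 150 (x) x 90 (y) mm, 22 mm thick, 0.18 to 0.35 kg; 6 mm (ends) and 7 mm (sides) of room in the mouth of the case. Origin: centre of its underside; x along its length, z up. It starts flat on the worktop, handle up, and fits either way round (turned by 180 degrees). Laid on the strips it may slope; home, it lies level with its pads above the rim.
- handle (a point): Centre of the lid's black bar handle, 55 mm above the lid's underside. The bar runs along the lid's y axis, 64 mm long, 14 mm wide (x) and 14 mm high, on two posts at y = +-25 mm, with 26 mm free beneath it. Grip it from above across the lid's x axis.
- pad_p (a point): Top centre of the black round domed press pad, 24 mm across and 5 mm high, at the lid's +x end: 54 mm from the lid's centre and 27 mm above its underside. Push down here.
- pad_n (a point): The same press pad at the lid's -x end.
- beaker_tall: Clear beaker, 74 mm across, 90 mm high, a bystander. Origin: centre of its underside.
- beaker_mid: Clear beaker, 68 mm across, 80 mm high, a bystander. Origin: centre of its underside.
- tub: Round sample tub with a press lid, 62 mm across, 46 mm high, a bystander. Origin: centre of its underside.

How it is judged:
On the way, in this order (a step that is already met when the one before it is completed fails the run):
1. the lid lies in the mouth of the case, right way up on the strips, let go (x of lid in the frame of case between -0.014 and 0.014 m and y of lid in the frame of case between -0.009 and 0.009 m and angle between the y axis of lid and the y axis of case, either way round below 0.12 rad and contact force between the fingers and lid below 0.3 N and linear speed of lid below 0.01 m/s and angle between lid's own z axis and vertical below 0.2 rad and z of lid in the frame of case between 0.024 and 0.0455 m and angle between the z axis of lid and the z axis of case, either way round below 0.05 rad), for 0.2 s.
2. one end is pressed home: it bears a push of 18 N from the fingers on its pad while the other end still stands more than 3 mm higher (x of lid in the frame of case between -0.014 and 0.014 m and y of lid in the frame of case between -0.009 and 0.009 m and angle between the y axis of lid and the y axis of case, either way round below 0.12 rad and angle between lid's own z axis and vertical below 0.2 rad and (horizontal distance between the grasp point and pad_p below 0.03 m or horizontal distance between the grasp point and pad_n below 0.03 m) and contact force between the fingers and lid above 18 N and angle between the z axis of lid and the z axis of case, either way round above 0.025 rad).
3. the other end is pressed home as well: the lid, now level, bears a push of 18 N from the fingers on a pad (x of lid in the frame of case between -0.014 and 0.014 m and y of lid in the frame of case between -0.009 and 0.009 m and angle between the y axis of lid and the y axis of case, either way round below 0.12 rad and angle between lid's own z axis and vertical below 0.2 rad and (horizontal distance between the grasp point and pad_p below 0.03 m or horizontal distance between the grasp point and pad_n below 0.03 m) and contact force between the fingers and lid above 18 N and angle between the z axis of lid and the z axis of case, either way round below 0.015 rad).
At the end, for the whole second after the job is handed in: After both ends have been pressed onto the stop, the lid lies in the mouth of the case, right way up, let go and at rest, and level with the case within 0.015 rad (1.7 mm from strip to strip) (x of lid in the frame of case between -0.014 and 0.014 m and y of lid in the frame of case between -0.009 and 0.009 m and angle between the y axis of lid and the y axis of case, either way round below 0.12 rad and contact force between the fingers and lid below 0.3 N and linear speed of lid below 0.01 m/s and angle between lid's own z axis and vertical below 0.2 rad and z of lid in the frame of case between 0.024 and 0.0455 m and angle between the z axis of lid and the z axis of case, either way round below 0.015 rad); the robot touches nothing.
It fails at once if the lid is forced: a push of more than 60 N on a pad ((horizontal distance between the grasp point and pad_p below 0.03 m or horizontal distance between the grasp point and pad_n below 0.03 m) and contact force between the fingers and lid above 60 N).
It fails at once if a beaker or the tub is shifted by more than 20 mm or tipped (distance of any of beaker_tall, beaker_mid, tub from where it was at the start of the episode above 0.02 m or angle between any of beaker_tall, beaker_mid, tub's own z axis and vertical above 0.3 rad).
It also fails if it takes over 58 s, if anything falls off the work surface, if the arm or the gripper's body presses on something with over 40 N, if the wrist force passes 120 N, or if a joint passes its speed limit or range.

### The arm

A 6-joint arm with a two-finger parallel gripper is mounted at the origin on a cart in front of the work surface, level with it; the furniture and walls round the work are solid. World frame = base frame: x ahead of the robot, y to its left, z up, the work surface at z = 0. Lengths are in m, angles in rad, forces in N, time in s.
With the tool pointing down it reaches from about 0.225 to 0.875 m from the base axis. Payload 3.4 kg.
Tool frame: the origin (TCP) lies between the finger pads; the fingertips stand 19 mm ahead of it and the grasp point (between the pads) is the TCP; z points along the fingers, y is the line along which they close (so a half turn about z gives the same grasp; the last joint's range is limited). The gripper opens to 85 mm and grips with 20 to 120 N. Pads are 22 mm wide; open, the fingers measure 114 mm over their backs; the gripper's body (76 mm by 85 mm) begins 54 mm behind the grasp point. The pads swing forward as they close: fully open they stand 13 mm farther back than shut.
Start: joints at [-1.277, 0.276, 1.505, -0, 1.361, -0.121], TCP at [0.232, -0.526, 0.25] pointing down, gripper open.
Joint ranges: [-2.89, 2.89], [-0.75, 2.08], [0.22, 2.7], [-1.18, 4.32], [0.11, 2.71], [-2.7, 2.7]. Speed limits (rad/s): [2.57, 2.57, 3.14, 3.14, 3.14, 3.14].

### API

Orientations are given as a unit quaternion [w, x, y, z].
In Python, from rig import get_state, imaging, ticket gives the robot as it stands. The module is installed in compiled form; this text tells all that it offers.
- The arm moves only by the shell command python3 -m inch 'ROWS' [FORCE]. ROWS is JSON, a list of rows, each an object with "claw": the opening, from -1 (shut) to 1 (fully open); "travel": the shift along the world's x, y, z in units of 200 mm (1.0 is 200 mm), a list of three; "turn": the turn about the world's z in units of 180 degrees (1.0 is 180 degrees). A call has 1 to 5 rows; each row is the pose to reach, as a shift and turn from the pose commanded when the call began, turning the shorter way round; what a row does not reach only later rows make up. A row lasts 1/10 s, in which the tool goes at most 50 mm and 8.59 degrees, less where a joint would pass 70% of its speed; a pose out of reach is approached as far as the arm can. A call with a number of a shift or a turn outside -1 to 1 is refused whole. A call with a gripper value outside its range is refused whole. The fingers move at their own pace and stop on an object; FORCE is the grip in N (left out, the last holds). Time passes only in rows, so rows that repeat a pose let the fingers close. It gives the time, the measured TCP pose, the force, the opening and the grip force at its end, in the units of the state.
- get_state(): the state, without advancing time (a new reading comes with each control period).
- imaging.get_image(name): name is "side" or "top" or "wrist"; returns the picture (400x640x3 uint8, red, green, blue); there is no depth.
- imaging.camera_params(name): a dict with "camera_matrix" (3x3 intrinsics, pixels), "k1" (the pictures are not rectified: a ray, as slopes to the right and down, at radius r is drawn at 1 + k1 r^2 times it, then the intrinsics apply), "cam_to_world" (4x4, takes a point from camera to world coordinates); the wrist camera has in their place "T_tool_cam" (4x4, takes a point from camera to tool coordinates, whose origin is the TCP and whose axes are the flange's). Camera axes: x right, y down, z forward; pixel columns grow to the right and rows downward; lengths in m; the calibration is good to about 2 mm. A picture is of the moment at which its call begins: read the wrist's pose just before it. camera_params takes no time and is no camera call.
- ticket.sign_off(): hands the job in; it is judged then, once.
The state is a dict: "clock": time; "qpos": joint angles; "qd": joint speeds; "effort": joint torques, N m; "position": TCP position; "ee_rot": TCP orientation; "contact_force": force on the tool from outside, world axes, zero at the start; "moment": the same for the moment, N m; "width": finger opening in m; "gripper_force": force on a finger pad.
Only numpy, scipy, OpenCV 4.12 (cv2) and the standard library are available. Lean on these libraries where they do the work, as an engineer would, in place of code of your own. Each camera call takes 0.05 s, during which the arm holds its last target. There are 200 camera calls.

## Working session

There is one attempt and no reset: what is moved stays moved. The work goes in short steps, Python scripts to look and compute and a shell command to move; the robot and the scene stay as the last step left them, time stands still between calls to the robot, and variables do not carry over. Pictures are saved under pics/ and viewed, at most 10 in all, crops included, and the job is handed in when it is done.

```bash
mkdir -p pics; cat > h.py <<'E'
import numpy as np, cv2
from rig import get_state, imaging, ticket
from scipy.spatial.transform import Rotation as R
def cam(n,st=None):
    p=imaging.camera_params(n);K=np.array(p["camera_matrix"])
    if "cam_to_world" in p: T=np.array(p["cam_to_world"])
    else:
        q=st["ee_rot"];W=np.eye(4);W[:3,:3]=R.from_quat([q[1],q[2],q[3],q[0]]).as_matrix();W[:3,3]=st["position"]
        T=W@np.array(p["T_tool_cam"])
    return K,p["k1"],T
def ray(c,u,v):
    K,k,T=c
    d=cv2.undistortPoints(np.array([[[u,v]]],float),K,np.array([k,0,0,0,0.]))[0,0]
    return T[:3,3],T[:3,:3]@np.array([d[0],d[1],1])
def onz(c,u,v,z):
    o,d=ray(c,u,v);return o+d*(z-o[2])/d[2]
def shot(n,f):
    im=imaging.get_image(n);cv2.imwrite(f,im[:,:,::-1]);return im
E
python3 - <<'E'
from h import *
print(get_state())
a=shot("top","pics/top.png");b=shot("side","pics/side.png")
for n in("top","side"):print(cam(n))
E
```

```text
{'clock': 0.0, 'qpos': array([-1.27699351e+00,  2.76582782e-01,  1.50614190e+00,  7.99901616e-08,
        1.36068428e+00, -1.21024020e-01]), 'qd': array([-0.00188248, -0.00042495, -0.00200367, -0.00035849, -0.00155001,
       -0.00030058]), 'effort': array([-2.76255441e-04, -4.16773403e+01, -2.45804983e+01, -2.67956975e-04,
        1.10872131e-02,  1.62953461e-05]), 'position': array([ 0.23158132, -0.52576309,  0.24944315]), 'ee_rot': array([-9.04769360e-04,  9.78566439e-01,  2.05929355e-01, -7.83182542e-05]), 'contact_force': array([-0.61382602,  0.07019164, -0.65703421]), 'moment': array([-0.00620813, -0.01998831,  0.0058317 ]), 'gripper_force': 0.0, 'width': 0.08505549982582679}
(array([[516.06437343,   0.        , 321.06890572],
       [  0.        , 516.06437343, 205.81972716],
       [  0.        ,   0.        ,   1.        ]]), -0.040437096173586776, array([[ 0.01702961, -0.99249797,  0.12106925,  0.40918467],
       [-0.99984992, -0.01651882,  0.00522141, -0.26439618],
       [-0.00318232, -0.12113999, -0.99263033,  1.07754243],
       [ 0.        ,  0.        ,  0.        ,  1.        ]]))
(array([[499.96484607,   0.        , 320.78211535],
       [  0.        , 499.96484607, 198.51314238],
       [  0.        ,   0.        ,   1.        ]]), 0.019201736495874002, array([[-0.97978051, -0.14034918,  0.14259122,  0.39264993],
       [-0.19973275,  0.64443175, -0.73811554,  0.42956181],
       [ 0.0117036 , -0.75167136, -0.659434  ,  0.67488042],
       [ 0.        ,  0.        ,  0.        ,  1.        ]]))
```

View pics/top.png

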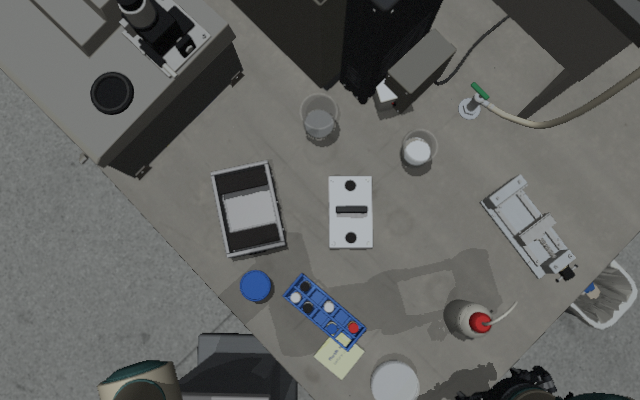

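View pics/side.png

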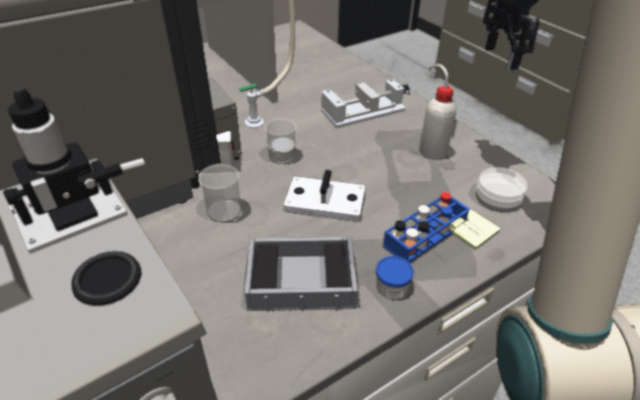

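The top view shows the lid at about (351,211) with its pads at (350,185) and (351,238). The case is at about (248,208) and slightly rotated, the beakers are at (320,118) and (419,148), and the tub is at (256,286). I'll enlarge the lid and case.

```bash
python3 - <<'E'
import cv2
a=cv2.imread("pics/top.png")
cv2.imwrite("pics/crop1.png",cv2.resize(a[150:262,205:385],None,fx=4.4,fy=4.4,interpolation=cv2.INTER_CUBIC))
E
```

```text
(no output)
```

View pics/crop1.png

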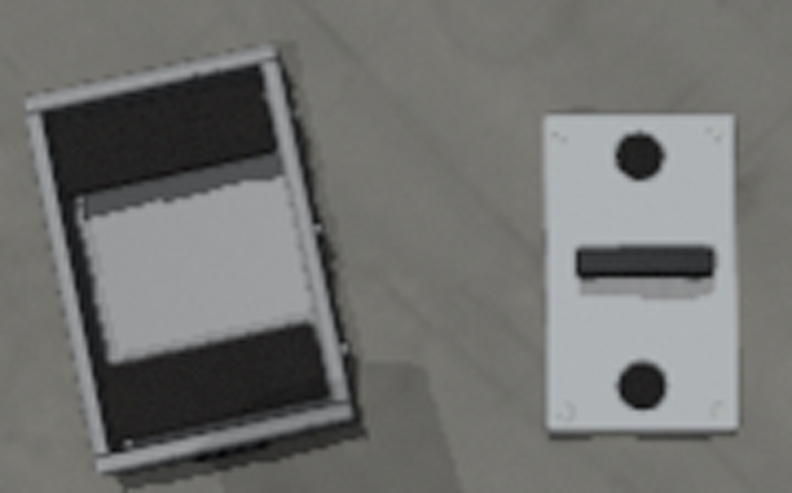

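```bash
python3 - <<'E'
from h import *
c=cam("top")
P=lambda x,y,z:onz(c,x/4.4+205-.4,y/4.4+150-.4,z)
def rep(n,q,z):
    w=np.array([P(*p,z) for p in q]);m=w.mean(0)
    ax=(w[0]+w[1]-w[2]-w[3])/2;sd=(w[1]+w[2]-w[0]-w[3])/2
    print(n,m.round(4),"long",np.linalg.norm(ax).round(4),np.degrees(np.arctan2(ax[1],ax[0])).round(2),"short",np.linalg.norm(sd).round(4),np.degrees(np.arctan2(sd[1],sd[0])).round(2))
rep("case",[(25,102),(275,45),(355,410),(100,472)],.048)
rep("lid",[(543,114),(735,114),(740,432),(545,432)],.022)
a,b=P(639,156,.027),P(641,386,.027);print("pads",a,b,(a+b)/2,np.degrees(np.arctan2(*(a-b)[1::-1])))
print("handle",P(645,260,.062))
for n,u,v,z in(("tall",320,105,.09),("mid",419,145,.08),("tub",256,286,.046)):print(n,onz(c,u,v,z))
s=get_state();q=s["ee_rot"];M=R.from_quat([q[1],q[2],q[3],q[0]]).as_matrix();print("tool y",np.degrees(np.arctan2(M[1,1],M[0,1])))
E
```

```text
case [ 0.5286 -0.1109  0.048 ] long 0.1736 13.77 short 0.1184 -75.68
lid [ 0.5275 -0.319   0.022 ] long 0.1497 1.21 short 0.0905 -89.05
pads [ 0.58141075 -0.31739732  0.027     ] [ 0.4736966  -0.31943512  0.027     ] [ 0.52755368 -0.31841622  0.027     ] 1.0838217913198442
handle [ 0.52831224 -0.31881646  0.062     ]
tall [ 0.73047477 -0.25366611  0.09      ]
mid [ 0.65529039 -0.45082448  0.08      ]
tub [ 0.37293002 -0.13286335  0.046     ]
tool y -66.23423438849203
```

```bash
python3 -m inch '[{"claw":0.3,"travel":[0.16,0.12,0],"turn":0.047},{"claw":0.3,"travel":[0.32,0.24,0],"turn":0.094},{"claw":0.3,"travel":[0.48,0.36,0],"turn":0.141},{"claw":0.3,"travel":[0.64,0.48,0],"turn":0.188},{"claw":0.3,"travel":[0.8,0.6,0],"turn":0.235}]' 60
python3 -m inch '[{"claw":0.3,"travel":[0.17,0.11,-0.1],"turn":0.047},{"claw":0.3,"travel":[0.34,0.22,-0.2],"turn":0.094},{"claw":0.3,"travel":[0.51,0.33,-0.3],"turn":0.139},{"claw":0.3,"travel":[0.68,0.436,-0.4],"turn":0.139},{"claw":0.3,"travel":[0.68,0.436,-0.5],"turn":0.139}]'
python3 -m inch '[{"claw":0.3,"travel":[0,0,0],"turn":0},{"claw":0.3,"travel":[0,0,0],"turn":0}]'
cat >> h.py <<'E'
def st():
    s=get_state();q=s["ee_rot"];M=R.from_quat([q[1],q[2],q[3],q[0]]).as_matrix()
    print(s["clock"],s["position"].round(4),"ty",np.degrees(np.arctan2(M[1,1],M[0,1])).round(2),"F",np.round(s["contact_force"],1),"w",round(s["width"],4),"g",round(s["gripper_force"],1))
    return s
E
python3 - <<'E'
from h import *
s=st();shot("wrist","pics/w1.png")
c=cam("wrist",s);print(repr(c))
E
```

```text
clock: 0.6
position: [0.3927, -0.405, 0.2499]
ee_rot: [-0.0, 0.837, 0.548, -0.0]
contact_force: [0.3, -1.1, -0.6]
width: 0.0555
gripper_force: 0.0
clock: 1.1
position: [0.5316, -0.316, 0.149]
ee_rot: [0.0, 0.699, 0.715, 0.001]
contact_force: [-0.4, -0.7, -0.9]
width: 0.0556
gripper_force: 0.0
clock: 1.3
position: [0.5273, -0.319, 0.15]
ee_rot: [-0.001, 0.7, 0.714, -0.0]
contact_force: [-0.1, -0.1, 0.1]
width: 0.0556
gripper_force: 0.0
1.3 [ 0.5273 -0.319   0.15  ] ty 1.09 F [-0.1 -0.1  0.1] w 0.0556 g 0.0
(array([[278.27458211,   0.        , 321.67717371],
       [  0.        , 278.27458211, 200.18965348],
       [  0.        ,   0.        ,   1.        ]]), -0.006442821444589638, array([[ 9.99818956e-01,  1.84859094e-02,  4.50858661e-03,
         5.25654452e-01],
       [ 1.90145020e-02, -9.61820409e-01, -2.73020054e-01,
        -2.49578836e-01],
       [-7.10573362e-04,  2.73056353e-01, -9.61997777e-01,
         2.74111685e-01],
       [ 0.00000000e+00,  0.00000000e+00,  0.00000000e+00,
         1.00000000e+00]]))
```

View pics/w1.png

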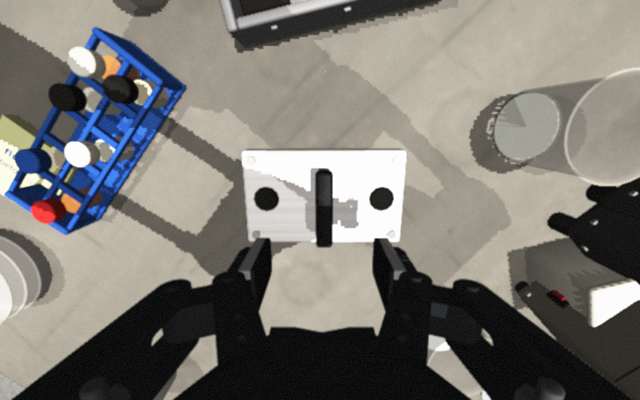

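The lid lies square below the gripper, with its pads at (266,199) and (382,199) and the bar at x≈324. I'll descend and grip.

```bash
python3 - <<'E'
from h import *
s=get_state();c=cam("wrist",s)
a,b=onz(c,266,199,.027),onz(c,382,199,.027);print(a,b,(a+b)/2)
E
python3 -m inch '[{"claw":0.3,"travel":[0,0,-0.15],"turn":0},{"claw":0.3,"travel":[0,0,-0.3],"turn":0},{"claw":0.3,"travel":[0,0,-0.4],"turn":0},{"claw":0.3,"travel":[0,0,-0.475],"turn":0},{"claw":0.3,"travel":[0,0,-0.475],"turn":0}]' 60
python3 -m inch '[{"claw":-1,"travel":[0,0,0],"turn":0},{"claw":-1,"travel":[0,0,0],"turn":0},{"claw":-1,"travel":[0,0,0],"turn":0},{"claw":-1,"travel":[0,0,0],"turn":0},{"claw":-1,"travel":[0,0,0],"turn":0}]' 60
```

```text
[ 0.47573162 -0.32056934  0.027     ] [ 0.58311283 -0.31862294  0.027     ] [ 0.52942222 -0.31959614  0.027     ]
clock: 1.85
position: [0.5264, -0.3195, 0.0547]
ee_rot: [-0.001, 0.701, 0.713, -0.0]
contact_force: [0.3, -1.1, 0.3]
width: 0.0553
gripper_force: 0.0
clock: 2.35
position: [0.5286, -0.3199, 0.0571]
ee_rot: [0.002, 0.7, 0.714, 0.0]
contact_force: [-1.4, -1.1, 6.2]
width: 0.0127
gripper_force: 59.7
```

```bash
python3 -m inch '[{"claw":-1,"travel":[0,0,0.1],"turn":0},{"claw":-1,"travel":[0,0,0.25],"turn":0},{"claw":-1,"travel":[0,0,0.4],"turn":0},{"claw":-1,"travel":[0,0,0.45],"turn":0},{"claw":-1,"travel":[0,0,0.45],"turn":0}]' 60
python3 -m inch '[{"claw":-1,"travel":[0,0.18,0],"turn":0.014},{"claw":-1,"travel":[0,0.4,0],"turn":0.028},{"claw":-1,"travel":[0,0.62,0],"turn":0.042},{"claw":-1,"travel":[0.003,0.84,0],"turn":0.056},{"claw":-1,"travel":[0.005,0.95,0],"turn":0.071}]' 60
python3 -m inch '[{"claw":-1,"travel":[0,0.088,0],"turn":0},{"claw":-1,"travel":[0,0.088,0],"turn":0},{"claw":-1,"travel":[0,0.088,0],"turn":0},{"claw":-1,"travel":[0,0.088,0],"turn":0}]' 60
python3 - <<'E'
from h import *
s=st();a=shot("top","pics/t2.png");b=shot("wrist","pics/w2.png")
o=np.vstack([cv2.resize(a[140:270,180:340],(800,650),interpolation=cv2.INTER_CUBIC)])[:600]
cv2.imwrite("pics/t2c.png",o[:,:,::-1])
E
```

```text
clock: 2.85
position: [0.5284, -0.3195, 0.1467]
ee_rot: [0.002, 0.7, 0.714, 0.0]
contact_force: [0.2, -1.0, -2.3]
width: 0.0129
gripper_force: 58.9
clock: 3.35
position: [0.5264, -0.125, 0.143]
ee_rot: [-0.003, 0.615, 0.788, -0.0]
contact_force: [0.2, -0.3, -1.9]
width: 0.0129
gripper_force: 58.8
clock: 3.75
position: [0.5284, -0.1122, 0.1445]
ee_rot: [-0.0, 0.617, 0.787, -0.0]
contact_force: [-0.4, -0.3, -2.8]
width: 0.0124
gripper_force: 58.9
3.75 [ 0.5284 -0.1122  0.1445] ty 13.84 F [-0.4 -0.3 -2.8] w 0.0124 g 58.9
```

View pics/w2.png

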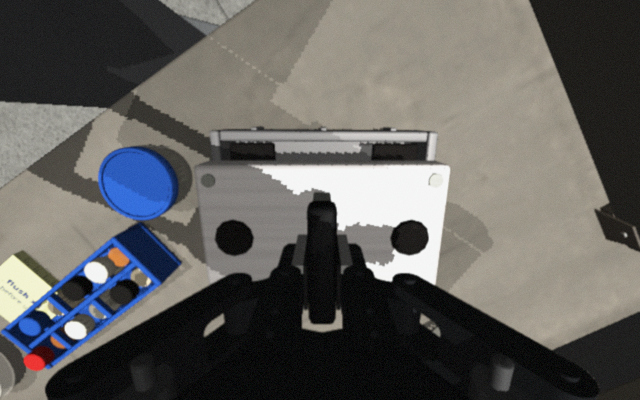

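The lid is held squarely, with its pads at (234,238) and (410,238). The far edge of the case rim runs from (211,131) to (437,131). I'll compute the offset from these.

```bash
python3 - <<'E'
from h import *
s=get_state();c=cam("wrist",s)
pr=lambda n,a,b:print(n,a.round(4),b.round(4),((a+b)/2).round(4),"len",np.linalg.norm(a-b).round(4),"ang",np.degrees(np.arctan2(*(b-a)[1::-1])).round(2))
pr("pads",onz(c,234,238,.1144),onz(c,410,238,.1144))
pr("lid far edge",onz(c,200,164,.109),onz(c,450,166,.109))
a,b=onz(c,211,131,.048),onz(c,437,131,.048)
pr("case far",a,b)
u=(b-a)/np.linalg.norm(b-a);n=np.array([u[1],-u[0],0]);print("case ctr",(a+b)/2+n*.06)
E
```

```text
pads [ 0.4766 -0.1231  0.1144] [ 0.5794 -0.0979  0.1144] [ 0.528  -0.1105  0.1144] len 0.1058 ang 13.79
lid far edge [ 0.4492 -0.0848  0.109 ] [ 0.5897 -0.0514  0.109 ] [ 0.5195 -0.0681  0.109 ] len 0.1444 ang 13.34
case far [ 0.4305 -0.0724  0.048 ] [ 0.6    -0.0308  0.048 ] [ 0.5152 -0.0516  0.048 ] len 0.1745 ang 13.8
case ctr [ 0.52954064 -0.10986965  0.048     ]
```

View pics/t2c.png

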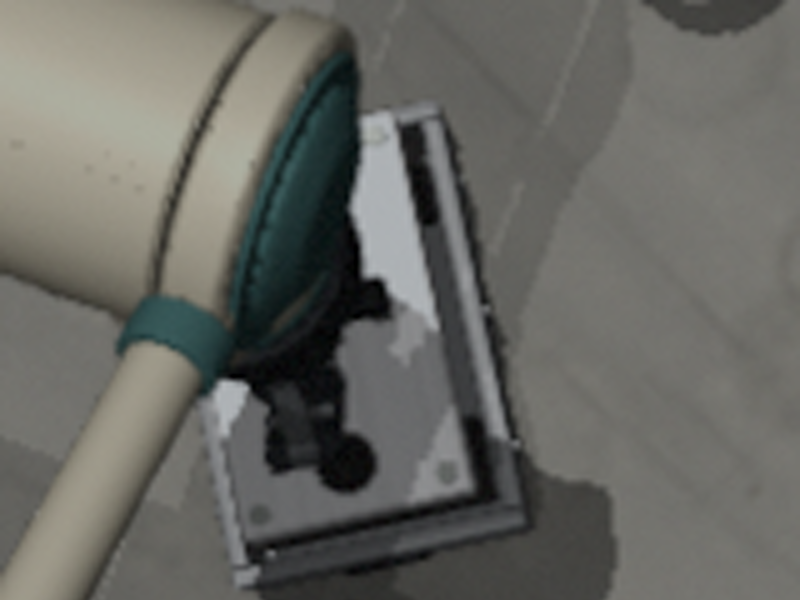

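```bash
python3 -m inch '[{"claw":-1,"travel":[0.004,0,-0.07],"turn":0},{"claw":-1,"travel":[0.005,0,-0.13],"turn":0},{"claw":-1,"travel":[0.005,0,-0.17],"turn":0},{"claw":-1,"travel":[0.005,0,-0.2],"turn":0},{"claw":-1,"travel":[0.005,0,-0.2],"turn":0}]' 60
python3 -m inch '[{"claw":-1,"travel":[0,0,-0.005],"turn":0},{"claw":-1,"travel":[0,0,-0.01],"turn":0},{"claw":-1,"travel":[0,0,-0.01],"turn":0}]' 60
```

```text
clock: 4.35
position: [0.529, -0.1114, 0.1043]
ee_rot: [-0.001, 0.617, 0.787, -0.0]
contact_force: [0.2, -0.5, -2.5]
width: 0.0133
gripper_force: 58.8
clock: 4.65
position: [0.53, -0.1115, 0.1036]
ee_rot: [0.0, 0.617, 0.787, 0.0]
contact_force: [0.1, 0.9, -2.3]
width: 0.0128
gripper_force: 58.8
```

```bash
python3 -m inch '[{"claw":-1,"travel":[0,0,-0.008],"turn":0},{"claw":-1,"travel":[0,0,-0.008],"turn":0},{"claw":-1,"travel":[0,0,-0.008],"turn":0}]' 60
python3 -m inch '[{"claw":-1,"travel":[0,0,-0.006],"turn":0},{"claw":-1,"travel":[0,0,-0.006],"turn":0},{"claw":-1,"travel":[0,0,-0.006],"turn":0}]' 60
```

```text
clock: 4.95
position: [0.5297, -0.1114, 0.1018]
ee_rot: [0.0, 0.617, 0.787, 0.0]
contact_force: [-0.1, -0.4, -2.6]
width: 0.0132
gripper_force: 58.8
clock: 5.25
position: [0.5297, -0.1114, 0.1005]
ee_rot: [-0.0, 0.617, 0.787, 0.0]
contact_force: [-0.3, 0.2, -1.5]
width: 0.0128
gripper_force: 58.8
```

```bash
python3 -m inch '[{"claw":-1,"travel":[0,0,-0.004],"turn":0},{"claw":-1,"travel":[0,0,-0.005],"turn":0},{"claw":-1,"travel":[0,0,-0.005],"turn":0}]' 60
```

```text
clock: 5.55
position: [0.5297, -0.1115, 0.0998]
ee_rot: [0.0, 0.617, 0.787, 0.0]
contact_force: [-0.9, -0.2, -0.0]
width: 0.0129
gripper_force: 59.2
```

Weight is nearly borne by the strips, so I'll release and rise.

```bash
python3 -m inch '[{"claw":0,"travel":[0,0,0],"turn":0},{"claw":0,"travel":[0,0,0],"turn":0},{"claw":0,"travel":[0,0,0],"turn":0},{"claw":0,"travel":[0,0,0],"turn":0},{"claw":0,"travel":[0,0,0],"turn":0}]' 60
python3 -m inch '[{"claw":0,"travel":[0,0,0.05],"turn":0},{"claw":0,"travel":[0,0,0.2],"turn":0},{"claw":0,"travel":[0,0,0.4],"turn":0},{"claw":0,"travel":[0,0,0.4],"turn":0},{"claw":0,"travel":[0,0,0.4],"turn":0}]' 60
python3 - <<'E'
from h import *
st();shot("wrist","pics/w3.png")
E
```

```text
clock: 6.05
position: [0.5298, -0.1115, 0.0995]
ee_rot: [0.0, 0.617, 0.787, 0.0]
contact_force: [-0.7, -0.5, 0.5]
width: 0.0428
gripper_force: 0.0
clock: 6.55
position: [0.5304, -0.1117, 0.1811]
ee_rot: [0.002, 0.617, 0.787, 0.001]
contact_force: [-0.2, 0.2, 1.0]
width: 0.0428
gripper_force: 0.0
6.55 [ 0.5304 -0.1117  0.1811] ty 13.87 F [-0.2  0.2  1. ] w 0.0428 g 0.0
```

View pics/w3.png

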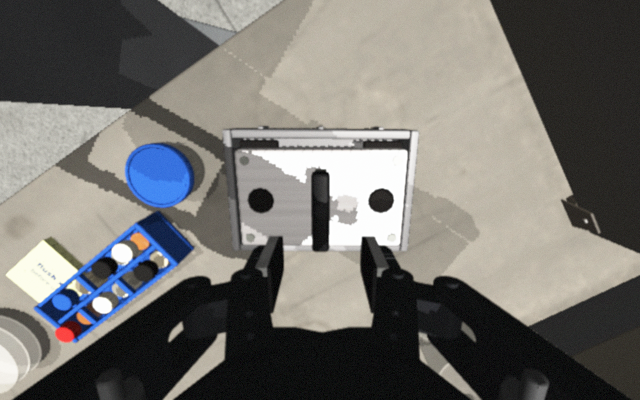

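The lid sits in the mouth clear of the walls, with its pads at (261,200) and (381,200). The rim's far edge runs from (224,130) to (418,131).

```bash
python3 - <<'E'
from h import *
s=get_state();c=cam("wrist",s)
a,b=onz(c,261,200,.069),onz(c,381,200,.069);print(a,b,(a+b)/2,np.linalg.norm(a-b),np.degrees(np.arctan2(*(b-a)[1::-1])))
d,e=onz(c,224,130,.048),onz(c,418,131,.048);u=(e-d)/np.linalg.norm(e-d);print("case",(d+e)/2+np.array([u[1],-u[0],0])*.06,np.linalg.norm(e-d))
for p in(b,a):print("shift units xy",((p-s["position"])/.2).round(3))
E
```

```text
[ 0.47680199 -0.12130895  0.069     ] [ 0.57906278 -0.09608964  0.069     ] [ 0.52793238 -0.1086993   0.069     ] 0.10532465536187018 13.85370210475901
case [ 0.52804334 -0.11013145  0.048     ] 0.17332182544351946
shift units xy [ 0.248  0.076 -0.554]
shift units xy [-0.263 -0.05  -0.554]
```

```bash
python3 -m inch '[{"claw":-1,"travel":[0.12,0.035,0],"turn":0},{"claw":-1,"travel":[0.257,0.073,0],"turn":0},{"claw":-1,"travel":[0.257,0.073,0],"turn":0},{"claw":-1,"travel":[0.257,0.073,0],"turn":0},{"claw":-1,"travel":[0.257,0.073,0],"turn":0}]' 60
python3 -m inch '[{"claw":-1,"travel":[0,0,-0.15],"turn":0},{"claw":-1,"travel":[0,0,-0.3],"turn":0},{"claw":-1,"travel":[0,0,-0.38],"turn":0},{"claw":-1,"travel":[0,0,-0.42],"turn":0},{"claw":-1,"travel":[0,0,-0.42],"turn":0}]' 60
```

```text
clock: 7.1
position: [0.5797, -0.0967, 0.1784]
ee_rot: [-0.001, 0.617, 0.787, -0.001]
contact_force: [-0.3, -0.8, -0.2]
width: 0.0001
gripper_force: 0.0
clock: 7.6
position: [0.5798, -0.0968, 0.0945]
ee_rot: [-0.001, 0.617, 0.787, -0.001]
contact_force: [0.3, -0.5, 0.1]
width: 0.0001
gripper_force: 0.0
```

```bash
python3 -m inch '[{"claw":-1,"travel":[0,0,-0.01],"turn":0},{"claw":-1,"travel":[0,0,-0.02],"turn":0},{"claw":-1,"travel":[0,0,-0.02],"turn":0}]'
python3 -m inch '[{"claw":-1,"travel":[0,0,-0.01],"turn":0},{"claw":-1,"travel":[0,0,-0.015],"turn":0},{"claw":-1,"travel":[0,0,-0.015],"turn":0}]'
```

```text
clock: 7.9
position: [0.5815, -0.097, 0.0922]
ee_rot: [0.001, 0.617, 0.787, 0.0]
contact_force: [-0.0, 0.6, -0.2]
width: -0.0001
gripper_force: 0.0
clock: 8.2
position: [0.5814, -0.0969, 0.0888]
ee_rot: [0.0, 0.617, 0.787, 0.0]
contact_force: [-0.0, -0.2, 1.3]
width: -0.0001
gripper_force: 0.7
```

```bash
python3 -m inch '[{"claw":-1,"travel":[0,0,-0.01],"turn":0},{"claw":-1,"travel":[0,0,-0.01],"turn":0}]'
python3 -m inch '[{"claw":-1,"travel":[0,0,-0.01],"turn":0},{"claw":-1,"travel":[0,0,-0.01],"turn":0}]'
```

```text
clock: 8.4
position: [0.5817, -0.0968, 0.0872]
ee_rot: [0.001, 0.617, 0.787, 0.0]
contact_force: [0.0, 0.3, 5.0]
width: 0.0
gripper_force: 2.2
clock: 8.6
position: [0.5821, -0.0968, 0.0856]
ee_rot: [0.001, 0.617, 0.787, 0.001]
contact_force: [0.0, 0.7, 5.7]
width: 0.0001
gripper_force: 2.9
```

```bash
for i in 1; do python3 -m inch '[{"claw":-1,"travel":[0,0,-0.01],"turn":0},{"claw":-1,"travel":[0,0,-0.01],"turn":0}]'; done
python3 -m inch '[{"claw":-1,"travel":[0,0,-0.01],"turn":0},{"claw":-1,"travel":[0,0,-0.01],"turn":0}]'
```

```text
clock: 8.8
position: [0.5825, -0.0967, 0.0838]
ee_rot: [0.001, 0.617, 0.787, 0.001]
contact_force: [0.2, 1.5, 6.0]
width: -0.0
gripper_force: 3.2
clock: 9.0
position: [0.583, -0.0966, 0.082]
ee_rot: [0.002, 0.617, 0.787, 0.001]
contact_force: [1.2, 1.8, 7.0]
width: -0.0001
gripper_force: 3.4
```

```bash
python3 -m inch '[{"claw":-1,"travel":[0,0,-0.01],"turn":0},{"claw":-1,"travel":[0,0,-0.01],"turn":0}]'
```

```text
clock: 9.2
position: [0.5834, -0.0965, 0.0801]
ee_rot: [0.002, 0.617, 0.787, 0.002]
contact_force: [1.2, 2.1, 7.9]
width: 0.0004
gripper_force: 3.6
```

```bash
python3 -m inch '[{"claw":-1,"travel":[0,0,-0.01],"turn":0},{"claw":-1,"travel":[0,0,-0.01],"turn":0}]'
```

```text
clock: 9.4
position: [0.5835, -0.0965, 0.0798]
ee_rot: [0.002, 0.617, 0.787, 0.002]
contact_force: [-0.9, 3.0, 16.9]
width: 0.0
gripper_force: 8.4
```

```bash
python3 -m inch '[{"claw":-1,"travel":[0,0,-0.01],"turn":0},{"claw":-1,"travel":[0,0,-0.01],"turn":0}]'
```

```text
clock: 9.6
position: [0.5835, -0.0965, 0.0797]
ee_rot: [0.003, 0.617, 0.787, 0.002]
contact_force: [-3.7, 3.8, 28.2]
width: -0.0
gripper_force: 13.6
```

```bash
python3 -m inch '[{"claw":-1,"travel":[0,0,-0.01],"turn":0},{"claw":-1,"travel":[0,0,-0.01],"turn":0}]'
```

```text
clock: 9.8
position: [0.5836, -0.0965, 0.0796]
ee_rot: [0.003, 0.617, 0.787, 0.002]
contact_force: [-6.6, 5.1, 36.8]
width: -0.0001
gripper_force: 18.9
```

The first end is home at about 37 N and no longer gives. I'll rise and look before the other end.

```bash
python3 -m inch '[{"claw":-1,"travel":[0,0,0.1],"turn":0},{"claw":-1,"travel":[0,0,0.3],"turn":0},{"claw":-1,"travel":[0,0,0.5],"turn":0},{"claw":-1,"travel":[0,0,0.5],"turn":0}]'
python3 -m inch '[{"claw":-1,"travel":[-0.2,-0.05,0],"turn":0},{"claw":-1,"travel":[-0.4,-0.1,0],"turn":0},{"claw":-1,"travel":[-0.524,-0.129,0],"turn":0},{"claw":-1,"travel":[-0.524,-0.129,0],"turn":0}]'
python3 - <<'E'
from h import *
st();shot("wrist","pics/w4.png")
E
```

```text
clock: 10.2
position: [0.5847, -0.0978, 0.1783]
ee_rot: [0.006, 0.617, 0.787, 0.002]
contact_force: [1.4, -0.1, 0.1]
width: -0.0002
gripper_force: 0.0
clock: 10.6
position: [0.4721, -0.1224, 0.1715]
ee_rot: [-0.002, 0.617, 0.787, -0.001]
contact_force: [0.6, 0.2, -0.5]
width: 0.0002
gripper_force: 0.0
10.6 [ 0.4721 -0.1224  0.1715] ty 13.78 F [ 0.6  0.2 -0.5] w 0.0002 g 0.0
```

View pics/w4.png

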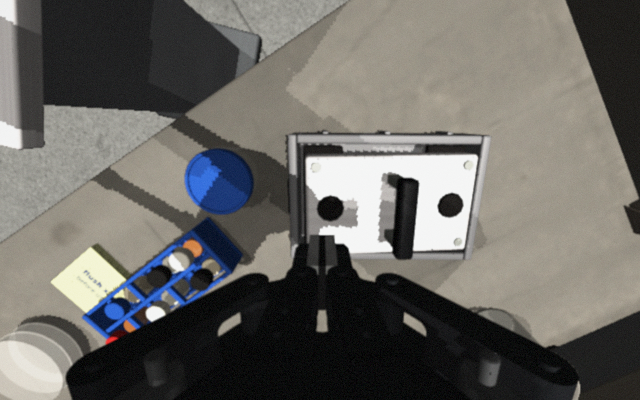

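The lid slopes down to the right, with pad_n at (330,208) and pad_p at (450,205).

```bash
python3 - <<'E'
from h import *
s=st();c=cam("wrist",s)
a,b=onz(c,330,208,.069),onz(c,450,205,.061);print(a,b,(a+b)/2,np.linalg.norm(a-b),np.degrees(np.arctan2(*(b-a)[1::-1])))
d,e=onz(c,288,134,.048),onz(c,489,136,.048);u=(e-d)/np.linalg.norm(e-d);print("case",(d+e)/2+np.array([u[1],-u[0],0])*.06,np.linalg.norm(e-d),np.degrees(np.arctan2(u[1],u[0])))
print(((a-s["position"])/.2).round(3))
E
```

```text
10.65 [ 0.4747 -0.1226  0.1719] ty 13.79 F [ 0.4 -0.9 -0.2] w -0.0003 g 0.0
[ 0.4816331  -0.12278651  0.069     ] [ 0.58477938 -0.09720153  0.061     ] [ 0.53320624 -0.10999402  0.065     ] 0.10657272636025573 13.930800848459862
case [ 0.53083879 -0.11075449  0.048     ] 0.17514132583283668 13.27576133919266
[ 0.035 -0.001 -0.515]
```

```bash
python3 -m inch '[{"claw":-1,"travel":[0.01,0,-0.1],"turn":0},{"claw":-1,"travel":[0.01,0,-0.25],"turn":0},{"claw":-1,"travel":[0.01,0,-0.35],"turn":0},{"claw":-1,"travel":[0.01,0,-0.38],"turn":0},{"claw":-1,"travel":[0.01,0,-0.38],"turn":0}]'
```

```text
clock: 11.15
position: [0.4786, -0.1224, 0.0955]
ee_rot: [-0.001, 0.616, 0.787, -0.0]
contact_force: [-0.8, -1.1, 0.1]
width: 0.0004
gripper_force: 0.0
```

```bash
python3 -m inch '[{"claw":-1,"travel":[0,0,-0.01],"turn":0},{"claw":-1,"travel":[0,0,-0.01],"turn":0}]'
```

```text
clock: 11.35
position: [0.4793, -0.1229, 0.0952]
ee_rot: [0.001, 0.617, 0.787, 0.0]
contact_force: [0.4, -0.5, -0.1]
width: 0.0002
gripper_force: 0.0
```

```bash
python3 -m inch '[{"claw":-1,"travel":[0,0,-0.01],"turn":0},{"claw":-1,"travel":[0,0,-0.01],"turn":0}]'
```

```text
clock: 11.55
position: [0.4785, -0.1227, 0.0929]
ee_rot: [0.0, 0.617, 0.787, 0.0]
contact_force: [-0.2, 0.2, -0.0]
width: -0.0001
gripper_force: 0.0
```

```bash
python3 -m inch '[{"claw":-1,"travel":[0,0,-0.01],"turn":0},{"claw":-1,"travel":[0,0,-0.01],"turn":0}]'
```

```text
clock: 11.75
position: [0.4782, -0.1227, 0.0905]
ee_rot: [0.0, 0.617, 0.787, 0.0]
contact_force: [0.1, -0.0, 0.2]
width: 0.0002
gripper_force: 0.0
```

```bash
python3 -m inch '[{"claw":-1,"travel":[0,0,-0.01],"turn":0},{"claw":-1,"travel":[0,0,-0.01],"turn":0}]'
```

```text
clock: 11.95
position: [0.4784, -0.1228, 0.0888]
ee_rot: [0.0, 0.617, 0.787, 0.0]
contact_force: [-1.6, 0.5, 3.4]
width: -0.0002
gripper_force: 1.3
```

Contact at about z=0.089. The other end stopped at 0.080.

```bash
python3 -m inch '[{"claw":-1,"travel":[0,0,-0.01],"turn":0},{"claw":-1,"travel":[0,0,-0.02],"turn":0},{"claw":-1,"travel":[0,0,-0.02],"turn":0}]'
```

```text
clock: 12.25
position: [0.4776, -0.123, 0.0848]
ee_rot: [-0.0, 0.616, 0.787, -0.001]
contact_force: [-1.6, -0.5, 6.2]
width: 0.0001
gripper_force: 2.7
```

```bash
python3 -m inch '[{"claw":-1,"travel":[0,0,-0.01],"turn":0},{"claw":-1,"travel":[0,0,-0.01],"turn":0}]'
```

```text
clock: 12.45
position: [0.4772, -0.123, 0.0828]
ee_rot: [-0.001, 0.616, 0.788, -0.001]
contact_force: [-3.2, -1.6, 5.6]
width: 0.0
gripper_force: 3.0
```

```bash
python3 -m inch '[{"claw":-1,"travel":[0,0,-0.01],"turn":0},{"claw":-1,"travel":[0,0,-0.01],"turn":0}]'
```

```text
clock: 12.65
position: [0.4769, -0.1231, 0.0808]
ee_rot: [-0.001, 0.616, 0.788, -0.001]
contact_force: [-3.6, -1.7, 5.8]
width: 0.0003
gripper_force: 3.0
```

```bash
python3 -m inch '[{"claw":-1,"travel":[0,0,-0.01],"turn":0},{"claw":-1,"travel":[0,0,-0.01],"turn":0}]'
```

```text
clock: 12.85
position: [0.4768, -0.1231, 0.0795]
ee_rot: [-0.001, 0.616, 0.788, -0.001]
contact_force: [-5.8, -1.7, 12.3]
width: -0.0003
gripper_force: 6.2
```

```bash
python3 -m inch '[{"claw":-1,"travel":[0,0,-0.01],"turn":0},{"claw":-1,"travel":[0,0,-0.01],"turn":0}]'
```

```text
clock: 13.05
position: [0.4769, -0.1231, 0.0793]
ee_rot: [-0.0, 0.616, 0.788, -0.001]
contact_force: [-10.1, -0.4, 27.0]
width: 0.0
gripper_force: 13.5
```

```bash
python3 -m inch '[{"claw":-1,"travel":[0,0,-0.005],"turn":0},{"claw":-1,"travel":[0,0,-0.005],"turn":0}]'
python3 -m inch '[{"claw":-1,"travel":[0,0,0.06],"turn":0},{"claw":-1,"travel":[0,0,0.25],"turn":0},{"claw":-1,"travel":[0,0,0.5],"turn":0},{"claw":-1,"travel":[0,0,0.6],"turn":0},{"claw":-1,"travel":[0,0,0.6],"turn":0}]'
python3 -m inch '[{"claw":-1,"travel":[0,0,0],"turn":0},{"claw":-1,"travel":[0,0,0],"turn":0},{"claw":-1,"travel":[0,0,0],"turn":0}]'
python3 - <<'E'
from h import *
st();shot("wrist","pics/w5.png")
E
```

```text
clock: 13.25
position: [0.4769, -0.1231, 0.0793]
ee_rot: [-0.0, 0.616, 0.788, -0.001]
contact_force: [-11.5, 1.5, 34.9]
width: -0.0002
gripper_force: 17.1
clock: 13.75
position: [0.4805, -0.1235, 0.199]
ee_rot: [0.004, 0.617, 0.787, 0.001]
contact_force: [0.4, -0.3, 0.1]
width: 0.0
gripper_force: 0.0
clock: 14.05
position: [0.4774, -0.1223, 0.1938]
ee_rot: [-0.002, 0.617, 0.787, -0.0]
contact_force: [0.4, 1.0, 0.4]
width: -0.0003
gripper_force: 0.0
14.05 [ 0.4774 -0.1223  0.1938] ty 13.86 F [0.4 1.  0.4] w -0.0003 g 0.0
```

View pics/w5.png

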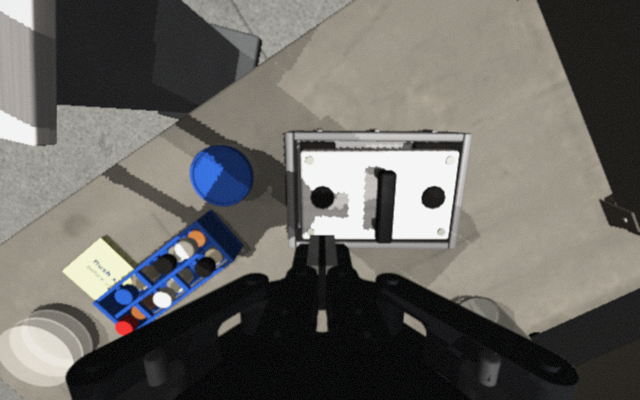

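The lid lies squarely in the mouth, with its pads at (322,197) and (433,197). Both ends stopped at the same height (TCP z 0.0796 and 0.0793), so it is level, and the robot is clear.

```bash
python3 -c "
from rig import ticket;print(ticket.sign_off())"
```

```text
the job is handed in; nothing more can be done
None
```

The lid is in the case and level, with both ends pressed home at about 35–37 N; the arm is clear and I handed the job in at about 14 s, though the sign-off returned no verdict.

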